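# Draw the handpiece from its rest and hold it level along over the kidney dish

## Task

Draw the contra-angle handpiece (the thick one with the bent head) out of its slot in the blue instrument rest, turn it level and hold it raised about 20 cm above the trolley top, centred over the kidney dish and lying lengthwise along the dish, so that whatever drips from either end would land in it. Leave the other two instruments in their slots and the dish and sharps pot where they stand, do not touch the dish with the handpiece, and finish still holding the handpiece there, steady: do not put it down or let go.

Things in the scene. Friction and masses are not known exactly. Their poses are not given: they have to be found in the camera images.
- contra_angle: pale metal handpiece, 114 mm long, 75 g, thickest of the three instruments. Origin: on its underside, mid-length. +x to the bent head (x=+57; tail x=-57 mm), +z from underside through its 16 mm thickness. Grip across y, 15 mm wide: solid body x -57..+19, y -3..+12, z 0..16 mm; neck and head beyond give no grip. Starts tail down in a slot, underside on the slot's lower wall and lip, 30 mm of it inside
- elevator: root elevator, slim steel instrument 128 mm long with a 12 mm thick handle, standing in another slot with the same lean; origin on its underside midway along its length, +x towards its tip (up); leave it in place
- scalpel: scalpel, thin steel instrument 134 mm long with a 9 mm handle, standing in the third slot with the same lean; origin on its underside midway along its length, +x towards its blade (up); leave it in place
- rest: fixed instrument rest: white base 96 x 204 x 8 mm, blue inclined block 190 mm wide, top edge 56 mm high. Origin: centre of base underside, z up, y along the row of three slots (62 mm apart, each 24 mm wide in y, 20 mm high, 30 mm deep). Slots lean 40 deg from vertical: the way out is the rest's (-0.643, 0, 0.766), the side facing the robot. Which instrument stands in which slot changes
- slot1 (a point): centre of the mouth of the slot at the rest's -y end; below each mouth a steel lip 8 mm wide carries the instrument's underside for 22 mm further out
- slot2 (a point): centre of the mouth of the middle slot
- slot3 (a point): centre of the mouth of the slot at the rest's +y end
- kidney_dish: loose kidney-shaped steel dish, 75 mm (own x) by 162 mm (own y, its long direction) by 29 mm high, standing on the trolley; origin: centre of its underside. It stands with its long direction pointing roughly away from the robot
- sharps_pot: small yellow sharps pot with a red lid, 64 mm across, 78 mm high, loose, standing near the front right; origin: centre of its underside; leave it in place

How it is judged:
On the way:
1. the handpiece is drawn clear of the rest, held in the fingers (contact force between contra_angle and the fingers above 1 N and contact force between contra_angle and rest below 0.05 N and contact force between contra_angle and kidney_dish below 0.05 N and distance between contra_angle and slot1 above 0.08 m and distance between contra_angle and slot2 above 0.08 m and distance between contra_angle and slot3 above 0.08 m and height (world z) of contra_angle above 0.09 m), for 0.1 s.
At the end, for the whole second after the job is handed in: handpiece gripped, steady, clear of rest and dish; origin 150-270 mm above the trolley; long axis within 12 deg of level and 20 deg of the dish's length; middle within 30 mm across, 35 mm along of the dish centre; elevator, scalpel moved < 15 mm, dish < 20, pot < 30 (contact force between contra_angle and the fingers above 1 N and contact force between contra_angle and rest below 0.05 N and contact force between contra_angle and kidney_dish below 0.05 N and height (world z) of contra_angle between 0.15 and 0.27 m and angle between contra_angle's own x axis and vertical between 1.3608 and 1.7808 rad and angle between the x axis of contra_angle and the y axis of kidney_dish, either way round below 0.35 rad and x of contra_angle in the frame of kidney_dish between -0.03 and 0.03 m and y of contra_angle in the frame of kidney_dish between -0.035 and 0.035 m and linear speed of contra_angle below 0.03 m/s and angular speed of contra_angle below 0.2 rad/s and distance of each of elevator, scalpel from where it was at the start of the episode below 0.015 m and distance of kidney_dish from where it was at the start of the episode below 0.02 m and distance of sharps_pot from where it was at the start of the episode below 0.03 m); the arm keeps its last pose, push and grip.
It fails at once if the elevator is moved from its place (distance of elevator from where it was at the start of the episode above 0.015 m).
It fails at once if the scalpel is moved from its place (distance of scalpel from where it was at the start of the episode above 0.015 m).
It fails at once if the kidney dish is moved from its place (distance of kidney_dish from where it was at the start of the episode above 0.02 m).
It fails at once if the sharps pot is moved from its place (distance of sharps_pot from where it was at the start of the episode above 0.03 m).
It fails at once if the handpiece touches the dish (contact force between contra_angle and kidney_dish above 0.3 N).
It also fails if it takes over 35 s, if anything falls off the work surface, if the arm or the gripper's body presses on something with over 40 N, if the wrist force passes 120 N, or if a joint passes its speed limit or range.

## Robot

A 6-joint arm with a two-finger parallel gripper is mounted at the origin on a cart in front of the work surface, level with it; the furniture and walls round the work are solid. World frame = base frame: x ahead of the robot, y to its left, z up, the work surface at z = 0. Lengths are in m, angles in rad, forces in N, time in s.
With the tool pointing down it reaches from about 0.35 to 0.975 m from the base axis. Payload 4.9 kg.
Tool frame: the origin (TCP) lies on the front face of the gripper's body, between the roots of the fingers; the fingertips stand ctrl.tip_extent ahead of it and the grasp point (between the pads) lies 54 mm ahead of it (ctrl.tip_extent is the distance from the TCP to the fingertips, in m); z points along the fingers, y is the line along which they close (so a half turn about z gives the same grasp; the last joint's range is limited). The gripper opens to 85 mm and grips with 20 to 120 N. Pads are 22 mm wide; open, the fingers measure 114 mm over their backs; the gripper's body (76 mm by 85 mm) begins 54 mm behind the grasp point. The pads swing forward as they close: fully open they stand 13 mm farther back than shut.
Start: joints at [-1.315, 0.053, 1.613, -0, 1.476, -0.119], TCP at [0.229, -0.582, 0.304] pointing down, gripper open.
Joint ranges: [-3.01, 3.01], [-1.01, 2.22], [0.06, 2.58], [-1.02, 4.17], [0.09, 2.62], [-3.14, 3.14]. Speed limits (rad/s): [2.57, 2.57, 3.14, 3.14, 3.14, 3.14].

## Interface

Orientations are given as a rotation vector (axis times angle).
In Python, from station import ctrl gives the robot as it stands.
- The arm moves only by the tool apply_moves, never from a script. Its argument "rows" is one flat list of numbers, 6 for each row, row after row: the shift along the tool's x, y, z normalised to -1 to 1, where 1 is 0.6 m, then the turn, a rotation vector about the tool's x, y, z normalised to -1 to 1, where 1 is 90 degrees. A call has 1 to 20 rows; each row is the pose to reach, as a shift and turn from the pose commanded when the call began, along the tool's axes at that moment; what a row does not reach only later rows make up. A row lasts 1/10 s, in which the tool goes at most 50 mm and 8.59 degrees, less where a joint would pass 70% of its speed; a pose out of reach is approached as far as the arm can. A call with a number of a shift or a turn outside -1 to 1 is refused whole. A call with a gripper value outside its range is refused whole. "grip" is the opening, from 0 (shut) to 1 (fully open), set as the call begins (left out, the last holds). The fingers move at their own pace and stop on an object; "grip_force" is the grip in N (left out, the last holds). Time passes only in rows, so rows that repeat a pose let the fingers close. It gives the time, the measured TCP pose, the force, the opening and the grip force at its end, in the units of the state.
- ctrl.get_obs(): the state, without advancing time (a new reading comes with each control period).
- ctrl.get_image(name): name is "scene" or "top" or "wrist"; returns (picture, depth): 480x640x3 uint8, blue, green, red; 480x640 float32, m along the optical axis (not along the pixel's ray), 0 where there is no reading.
- ctrl.camera_model(name): a dict with "mtx" (3x3 intrinsics, pixels), "R" (3x3) and "t" (3): a world point X has camera coordinates R X + t; the wrist camera has in their place "tool_from_camera" (4x4, takes a point from camera to tool coordinates, whose origin is the TCP and whose axes are the flange's). Camera axes: x right, y down, z forward; pixel columns grow to the right and rows downward; lengths in m; the calibration is good to about 2 mm. A picture is of the moment at which its call begins: read the wrist's pose just before it. camera_model takes no time and is no camera call.
- ctrl.finish_job(): hands the job in; it is judged then, once.
The state is a dict: "t": time; "q": joint angles; "dq": joint speeds; "effort": joint torques, N m; "tool_pos": TCP position; "tool_rot": TCP orientation; "contact_force": force on the tool from outside, world axes, zero at the start; "wrist_torque": the same for the moment, N m; "opening": finger opening in m; "grip_force": force on a finger pad.
Only numpy, scipy, OpenCV 4.12 (cv2) and the standard library are available. Lean on these libraries where they do the work, as an engineer would, in place of code of your own. Each camera call takes 0.05 s, during which the arm holds its last target. There are 200 camera calls.

## Working session

There is one attempt and no reset: what is moved stays moved. The work goes in short steps, Python scripts to look and compute and a tool call to move; the robot and the scene stay as the last step left them, time stands still between calls to the robot, and variables do not carry over. Pictures are saved under pics/ and viewed, at most 10 in all, crops included, and the job is handed in when it is done.

Besides the shell and the picture viewer there is one more tool, called as name(argument=value, ...) on one line, values as JSON. apply_moves: Moves the arm, as the interface text tells. Its arguments: {"type":"object","properties":{"rows":{"type":"array","items":{"type":"number"}},"grip":{"type":"number"},"grip_force":{"type":"number"}},"required":["rows"]}

```bash
mkdir -p pics; ls
cat > h.py <<'E'
import numpy as np, cv2
from scipy.spatial.transform import Rotation as Rn
from station import ctrl
def cloud(name, d, o=None):
    m=ctrl.camera_model(name); K=np.array(m["mtx"])
    v,u=np.mgrid[0:480,0:640]
    P=np.stack([(u-K[0,2])/K[0,0]*d,(v-K[1,2])/K[1,1]*d,d],-1)
    if name=="wrist":
        T=np.array(m["tool_from_camera"]); P=P@T[:3,:3].T+T[:3,3]
        W=Rn.from_rotvec(o["tool_rot"]).as_matrix()
        return P@W.T+np.array(o["tool_pos"])
    return (P-np.array(m["t"]))@np.array(m["R"])
E
python3 - <<'E'
from h import *
o=ctrl.get_obs(); print({k:np.round(v,3).tolist() for k,v in o.items()}, ctrl.tip_extent)
for n in ["scene","top"]:
    im,d=ctrl.get_image(n); cv2.imwrite(f"pics/{n}0.png",im); np.savez(f"{n}0.npz",im=im,d=d,P=cloud(n,d))
    print(n, {k:np.round(v,3).tolist() for k,v in ctrl.camera_model(n).items()})
E
```

```text
pics
{'t': 0.0, 'q': [-1.315, 0.053, 1.614, -0.0, 1.476, -0.119], 'dq': [-0.0, 0.001, 0.0, 0.0, -0.002, -0.001], 'effort': [0.002, -39.368, -37.017, 0.0, 0.007, -0.0], 'tool_pos': [0.229, -0.581, 0.303], 'tool_rot': [-3.085, -0.585, 0.0], 'contact_force': [0.333, -0.994, 0.311], 'wrist_torque': [0.019, -0.003, 0.029], 'grip_force': 0.0, 'opening': 0.085} 0.0726
scene {'mtx': [[437.745, 0.0, 319.456], [0.0, 437.745, 241.876], [0.0, 0.0, 1.0]], 'R': [[-0.889, -0.458, 0.003], [-0.228, 0.438, -0.87], [0.397, -0.774, -0.494]], 't': [0.41, 0.219, 0.824]}
top {'mtx': [[471.938, 0.0, 315.956], [0.0, 471.938, 243.599], [0.0, 0.0, 1.0]], 'R': [[-0.02, -1.0, 0.023], [-0.998, 0.018, -0.066], [0.066, -0.024, -0.998]], 't': [-0.08, 0.525, 1.008]}
```

View pics/scene0.png

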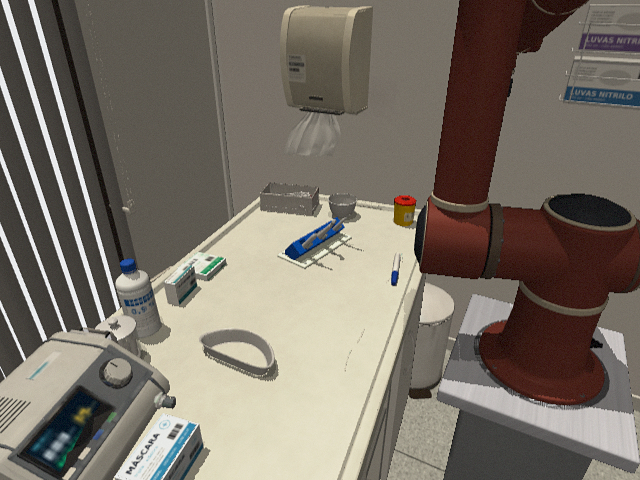

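View pics/top0.png

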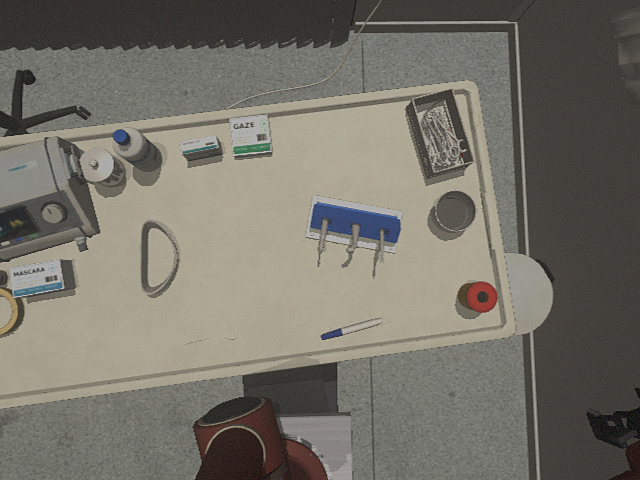

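The top view shows the rest around (353,225) with three instruments at (321,240), (355,240), (381,250), and the dish at (160,258), pot at (478,297). I'll take a closer look and measure.

Run:
```python
from h import *
z=np.load("top0.npz"); im,P=z["im"],z["P"]; s=np.load("scene0.npz")
a=cv2.resize(im[185:285,295:415],None,fx=5,fy=5,interpolation=cv2.INTER_CUBIC)
b=cv2.resize(s["im"][205:275,270:360],None,fx=5,fy=5,interpolation=cv2.INTER_CUBIC)
cv2.imwrite("pics/crop0.png",cv2.resize(np.vstack([a,np.pad(b,((0,0),(0,150),(0,0)))]),None,fx=.7,fy=.7))
hsv=cv2.cvtColor(im,cv2.COLOR_BGR2HSV)
R=np.zeros((480,640),bool);R[185:285,295:415]=1
blue=R&(hsv[...,0]>105)&(hsv[...,0]<130)&(hsv[...,1]>150)
Q=P[blue]; Q=Q[Q[:,2]>.0]; print("blue",np.c_[Q.min(0),Q.max(0)].round(3).tolist())
(c,sz,ang)=cv2.minAreaRect(Q[Q[:,2]>.03][:,:2].astype(np.float32)); print(c,sz,ang)
white=R&(P[...,2]<.012)&(P[...,2]>.004); Q=P[white]; print("base",cv2.minAreaRect(Q[:,:2].astype(np.float32)),Q[:,2].mean())
print("table z",np.median(P[300:310,200:300,2]))
D=np.zeros_like(R);D[210:305,130:190]=1
m=D&(P[...,2]>.015)&(P[...,2]<.04);Q=P[m];print("dish",m.sum(),Q[:,2].max(),cv2.minAreaRect(Q[:,:2].astype(np.float32)))
D=np.zeros_like(R);D[275:320,450:505]=1
m=D&(P[...,2]>.06);print("pot",P[m].mean(0))
# instruments: protruding points robot-side
m=R&(P[...,2]>.02)&~blue&(hsv[...,1]<90)
v,u=np.nonzero(m)
for lo,hi in [(312,332),(342,364),(370,392)]:
    k=(u>=lo)&(u<hi); Q=P[v[k],u[k]]; print(lo,k.sum(),Q.min(0).round(3),Q.max(0).round(3))
    for x in np.arange(np.floor(Q[:,0].min()*100)/100,Q[:,0].max(),.01):
        q=Q[(Q[:,0]>=x)&(Q[:,0]<x+.01)]
        if len(q): print("  %.3f n=%d y %.3f..%.3f zmax %.3f zmed %.3f"%(x,len(q),q[:,1].min(),q[:,1].max(),q[:,2].max(),np.median(q[:,2])))
```

```text
blue [[0.522, 0.606], [-0.269, -0.079], [0.018, 0.055]]
(0.5574706792831421, -0.1735408902168274) (0.18652991950511932, 0.04148857668042183) 80.74668884277344
base ((0.54361492395401, -0.1767202764749527), (0.26528799533843994, 0.22009415924549103), 88.84194946289062) 0.006869587673686475
table z 0.0013357207290870116
dish 582 0.03431959866236361 ((0.5020336508750916, 0.2501263916492462), (0.1604275107383728, 0.07364527881145477), 0.2291816622018814)
pot [ 0.40461604 -0.42148546  0.08376446]
312 196 [ 0.456 -0.122  0.02 ] [ 0.613 -0.065  1.042]
  0.450 n=7 y -0.065..-0.065 zmax 1.042 zmed 1.042
  0.500 n=8 y -0.098..-0.093 zmax 0.111 zmed 0.107
  0.510 n=17 y -0.100..-0.094 zmax 0.106 zmed 0.101
  0.520 n=18 y -0.105..-0.096 zmax 0.095 zmed 0.089
  0.530 n=24 y -0.107..-0.097 zmax 0.089 zmed 0.081
  0.540 n=25 y -0.108..-0.097 zmax 0.079 zmed 0.072
  0.550 n=27 y -0.114..-0.100 zmax 0.067 zmed 0.059
  0.560 n=31 y -0.121..-0.100 zmax 0.055 zmed 0.045
  0.570 n=23 y -0.122..-0.103 zmax 0.052 zmed 0.037
  0.580 n=4 y -0.082..-0.082 zmax 0.055 zmed 0.054
  0.590 n=4 y -0.084..-0.082 zma
[... 613 characters left out ...]
0.167 zmax 0.050 zmed 0.039
  0.590 n=2 y -0.191..-0.178 zmax 0.025 zmed 0.024
370 160 [ 0.456 -0.251  0.021] [ 0.59  -0.065  1.042]
  0.450 n=8 y -0.065..-0.065 zmax 1.042 zmed 1.042
  0.470 n=1 y -0.218..-0.218 zmax 0.111 zmed 0.111
  0.480 n=12 y -0.220..-0.215 zmax 0.110 zmed 0.102
  0.490 n=15 y -0.222..-0.216 zmax 0.100 zmed 0.092
  0.500 n=17 y -0.226..-0.218 zmax 0.087 zmed 0.081
  0.510 n=19 y -0.228..-0.219 zmax 0.079 zmed 0.071
  0.520 n=24 y -0.243..-0.219 zmax 0.069 zmed 0.059
  0.530 n=23 y -0.242..-0.222 zmax 0.056 zmed 0.044
  0.540 n=30 y -0.243..-0.225 zmax 0.049 zmed 0.036
  0.550 n=8 y -0.244..-0.227 zmax 0.029 zmed 0.028
  0.580 n=3 y -0.251..-0.213 zmax 0.023 zmed 0.023
```

View pics/crop0.png

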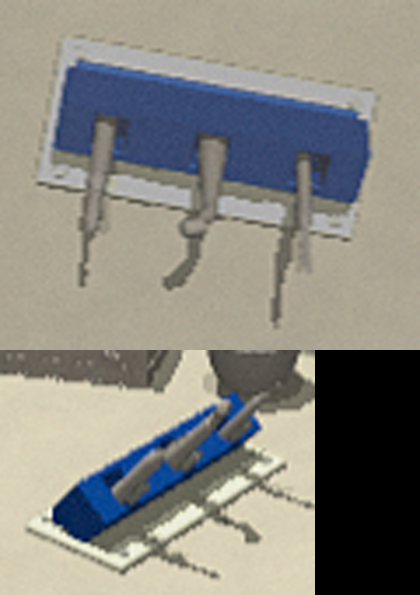

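The lower-left crop shows the thick instrument with the bent head in the middle slot, with its head at top-view pixel ~(352,250). I'll fit its axis against the slot direction.

```bash
cat >> h.py <<'E'
yaw=np.deg2rad(-9.25); Rz=Rn.from_euler('z',yaw).as_matrix()
e=Rz@[-.643,0,.766]; n=Rz@[.766,0,.643]; yb=np.cross(n,e)
def plan(pos,R):   # normalised shift and turn from the present pose
    o=ctrl.get_obs(); W=Rn.from_rotvec(o["tool_rot"]).as_matrix()
    print("shift",(W.T@(np.array(pos)-o["tool_pos"])/.6).round(4).tolist(),"turn",(Rn.from_matrix(W.T@R).as_rotvec()/(np.pi/2)).round(4).tolist())
def toolR(theta,s=1):   # tool z tilted back by theta in the rest's x-z plane, tool y = s*rest y
    z=Rz@[-np.sin(theta),0,-np.cos(theta)]; y=s*Rz[:,1]; return np.c_[np.cross(y,z),y,z]
E
python3 - <<'E'
from h import *
for nm,(r0,r1,c0,c1) in {"top":(185,285,342,364),"scene":(205,275,270,360)}.items():
    z=np.load(nm+"0.npz"); im,P=z["im"],z["P"]; hsv=cv2.cvtColor(im,cv2.COLOR_BGR2HSV)
    Q=P[r0:r1,c0:c1].reshape(-1,3); h=hsv[r0:r1,c0:c1].reshape(-1,3)
    ref=np.array([.54,-.1715,0]); 
    k=(h[:,1]<90)&(Q[:,2]>.04)&(Q[:,2]<.13)&(abs((Q-ref)@yb)<.025)&(Q[:,0]>.45)&(Q[:,0]<.6)
    Q=Q[k]; a=Q@e; b=Q@n; y=Q@yb; print(nm,k.sum(),"a max",a.max())
    for t in np.arange(a.min(),a.max(),.008):
        q=(a>=t)&(a<t+.008)
        if q.sum(): print(" a %.3f n=%d  n %.3f..%.3f  yb %.4f..%.4f"%(t,q.sum(),np.percentile(b[q],5),np.percentile(b[q],95),y[q].min(),y[q].max()))
for s in (1,-1):
    print(s, Rn.from_matrix(toolR(np.deg2rad(20),s)).as_rotvec()); plan([.55,-.17,.25],toolR(np.deg2rad(20),s))
print(e,n,yb)
E
```

```text
top 192 a max -0.24782782196573666
 a -0.344 n=16  n 0.470..0.476  yb 0.0750..0.0900
 a -0.336 n=25  n 0.465..0.474  yb 0.0733..0.0914
 a -0.328 n=18  n 0.463..0.473  yb 0.0735..0.0889
 a -0.320 n=20  n 0.455..0.473  yb 0.0751..0.0860
 a -0.312 n=14  n 0.467..0.473  yb 0.0755..0.0862
 a -0.304 n=14  n 0.467..0.472  yb 0.0757..0.0861
 a -0.296 n=11  n 0.468..0.472  yb 0.0757..0.0840
 a -0.288 n=14  n 0.467..0.472  yb 0.0760..0.0839
 a -0.280 n=10  n 0.468..0.470  yb 0.0779..0.0843
 a -0.272 n=10  n 0.467..0.471  yb 0.0756..0.0824
 a -0.264 n=17  n 0.466..0.472  yb 0.0640..0.0785
 a -0.256 n=22  n 0.463..0.472  yb 0.0641..0.0767
 a -0.248 n=1  n 0.469..0.469  yb 0.0681..0.0681
scene 123 a max -0.2485450891479903
 a -0.339 n=17  n 0.460..0.484  yb 0.0592..0.1045
 a -0.331 n=16  n 0.453..0.470  yb 0.0747..0.0816
 a -0.323 n=18  n 0.451..0.469  yb 0.0748..0.0826
 a -0.315 n=15  n 0.452..0.469  yb 0.0747..0.0823
 a -0.307 n=10  n 0.459..0.469  yb 0.0768..0.0833
 a -0.299 n=9  n 0.460..0.467  yb 0.0764..0.0825
 a -0.291 n=8  n 0.460..0.466  yb 0.0764..0.0805
 a -0.283 n=9  n 0.460..0.467  yb 0.0778..0.0821
 a -0.275 n=4  n 0.461..0.465  yb 0.0763..0.0835
 a -0.267 n=2  n 0.461..0.462  yb 0.0766..0.0793
 a -0.259 n=10  n 0.461..0.469  yb 0.0656..0.0768
 a -0.251 n=5  n 0.463..0.468  yb 0.0666..0.0724
1 [-0.22524199 -2.78429686 -0.03971624]
shift [0.7492, -0.4415, 0.0889] turn [0.2884, 0.0777, -1.6367]
-1 [-3.05660068  0.24727063  0.53896117]
shift [0.7492, -0.4415, 0.0889] turn [0.0584, -0.2167, 0.3381]
[-0.63463866  0.10335747  0.766     ] [ 0.75603922 -0.12312881  0.643     ] [-1.60775518e-01 -9.87198701e-01  1.38777878e-17]
```

```bash
cat >> h.py <<'E'
G=-.301*e+.463*n+.081*yb   # grasp point on the body
E
python3 - <<'E'
from h import *
R=toolR(np.deg2rad(20),-1); print("G",G)
pre=G-R[:,2]*(.054+.09); print("pre TCP",pre); plan(pre,R)
E
```

```text
G [ 0.52804958 -0.16808233  0.067143  ]
pre TCP [ 0.57666004 -0.17599905  0.20245874]
shift [0.7869, -0.4158, 0.1681] turn [0.0584, -0.2167, 0.3381]
```

apply_moves(rows=[0.03, -0.016, 0.006, 0.002, -0.008, 0.013, 0.09, -0.048, 0.019, 0.007, -0.025, 0.039, 0.15, -0.079, 0.032, 0.011, -0.041, 0.064, 0.21, -0.111, 0.045, 0.016, -0.058, 0.09, 0.27, -0.143, 0.058, 0.02, -0.074, 0.116, 0.33, -0.174, 0.07, 0.024, -0.091, 0.142, 0.39, -0.206, 0.083, 0.029, -0.107, 0.168, 0.45, -0.238, 0.096, 0.033, -0.124, 0.193, 0.51, -0.27, 0.109, 0.038, -0.14, 0.219, 0.57, -0.301, 0.122, 0.042, -0.157, 0.245, 0.63, -0.333, 0.135, 0.047, -0.173, 0.271, 0.69, -0.365, 0.147, 0.051, -0.19, 0.296, 0.74, -0.391, 0.158, 0.055, -0.204, 0.318, 0.775, -0.41, 0.166, 0.058, -0.213, 0.333, 0.787, -0.416, 0.168, 0.058, -0.217, 0.338, 0.787, -0.416, 0.168, 0.058, -0.217, 0.338, 0.787, -0.416, 0.168, 0.058, -0.217, 0.338], grip=0.5, grip_force=40)

```text
t: 1.8
tool_pos: [0.5764, -0.1772, 0.2032]
tool_rot: [-3.059, 0.248, 0.539]
contact_force: [0.4, 0.4, -1.2]
opening: 0.0426
grip_force: 0.0
```

Run:
```python
from h import *
o=ctrl.get_obs(); print(o["t"],o["tool_pos"],o["q"],o["opening"])
im,d=ctrl.get_image("wrist"); P=cloud("wrist",d,o); np.savez("w1.npz",im=im,d=d,P=P)
# mark predicted grasp pt
m=ctrl.camera_model("wrist"); T=np.linalg.inv(m["tool_from_camera"]); W=Rn.from_rotvec(o["tool_rot"]).as_matrix()
c=T[:3,:3]@(W.T@(G-o["tool_pos"]))+T[:3,3]; p=np.array(m["mtx"])@c; p=p[:2]/p[2]; print(p)
j=im.copy(); cv2.drawMarker(j,tuple(int(x) for x in p),(0,0,255),cv2.MARKER_CROSS,12); cv2.imwrite("pics/w1.png",j)
Q=P.reshape(-1,3); a=Q@e;b=Q@n;y=Q@yb; S=cv2.cvtColor(im,cv2.COLOR_BGR2HSV)[...,1].ravel()
k=(abs(y-.081)<.025)&(Q[:,2]>.03)&(Q[:,2]<.13)&(S<90)&(b>.445)&(b<.49)
for t in np.arange(-.36,-.24,.008):
    q=k&(a>=t)&(a<t+.008)
    if q.sum(): print(" a %.3f n=%d  n %.4f..%.4f  yb %.4f..%.4f"%(t,q.sum(),np.percentile(b[q],2),np.percentile(b[q],98),np.percentile(y[q],1),np.percentile(y[q],99)), "amax %.4f"%a[q].max())
```

```text
1.8 [ 0.57636806 -0.17719242  0.20317791] [-0.39358567  0.25117693  1.58693305 -0.08152778  1.64281426  1.34719306] 0.042556733370638894
[327.20616819 261.56406801]
 a -0.344 n=106  n 0.4661..0.4732  yb 0.0747..0.0907 amax -0.3360
 a -0.336 n=461  n 0.4485..0.4800  yb 0.0618..0.1027 amax -0.3280
 a -0.328 n=400  n 0.4656..0.4733  yb 0.0748..0.0900 amax -0.3200
 a -0.320 n=334  n 0.4658..0.4719  yb 0.0759..0.0888 amax -0.3120
 a -0.312 n=320  n 0.4649..0.4715  yb 0.0759..0.0882 amax -0.3040
 a -0.304 n=297  n 0.4657..0.4710  yb 0.0765..0.0875 amax -0.2960
 a -0.296 n=284  n 0.4649..0.4710  yb 0.0765..0.0869 amax -0.2880
 a -0.288 n=266  n 0.4649..0.4702  yb 0.0771..0.0863 amax -0.2800
 a -0.280 n=259  n 0.4656..0.4702  yb 0.0766..0.0863 amax -0.2721
 a -0.272 n=278  n 0.4654..0.4704  yb 0.0725..0.0841 amax -0.2641
 a -0.264 n=398  n 0.4661..0.4711  yb 0.0645..0.0799 amax -0.2563
 a -0.256 n=163  n 0.4658..0.4709  yb 0.0655..0.0774 amax -0.2513
```

View pics/w1.png

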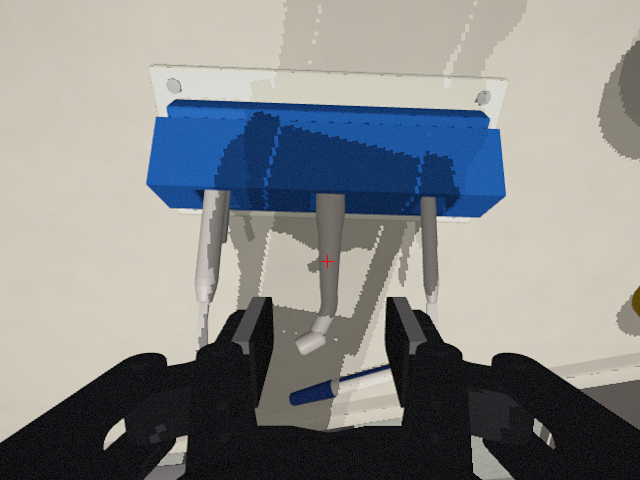

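The bent-head handpiece is in the middle slot at (330,250), the predicted grasp point lies on it at (327,261), and the neighbours at (210,250) and (428,250) are outside the fingers.

```bash
sed -i 's/^G=.*/G=-.304*e+.464*n+.082*yb/' h.py
python3 - <<'E'
from h import *
R=toolR(np.deg2rad(20),-1); plan(G-R[:,2]*.054,R); print(G-R[:,2]*.054)
E
```

```text
shift [0.0058, -0.0011, 0.1524] turn [0.0015, -0.0004, -0.001]
[ 0.54877768 -0.1724715   0.1162314 ]
```

apply_moves(rows=[0.006, -0.001, 0.02, 0, 0, 0, 0.006, -0.001, 0.05, 0, 0, 0, 0.006, -0.001, 0.08, 0, 0, 0, 0.006, -0.001, 0.105, 0, 0, 0, 0.006, -0.001, 0.125, 0, 0, 0, 0.006, -0.001, 0.14, 0, 0, 0, 0.006, -0.001, 0.148, 0, 0, 0, 0.006, -0.001, 0.152, 0, 0, 0, 0.006, -0.001, 0.152, 0, 0, 0, 0.006, -0.001, 0.152, 0, 0, 0])

```text
t: 2.85
tool_pos: [0.5501, -0.1718, 0.1169]
tool_rot: [-3.06, 0.248, 0.537]
contact_force: [0.2, 1.2, -0.4]
opening: 0.0423
grip_force: 0.0
```

Run:
```python
from h import *
o=ctrl.get_obs(); im,d=ctrl.get_image("wrist"); cv2.imwrite("pics/w2.png",im)
R=toolR(np.deg2rad(20),-1); plan(G-R[:,2]*.054,R); print(o["contact_force"],o["opening"],o["tool_pos"])
```

```text
shift [-0.0015, 0.0015, 0.0017] turn [0.0017, -0.0012, -0.0004]
[ 0.22106067  1.21208608 -0.41163246] 0.04231501735023392 [ 0.5500575  -0.1717864   0.11686525]
```

View pics/w2.png

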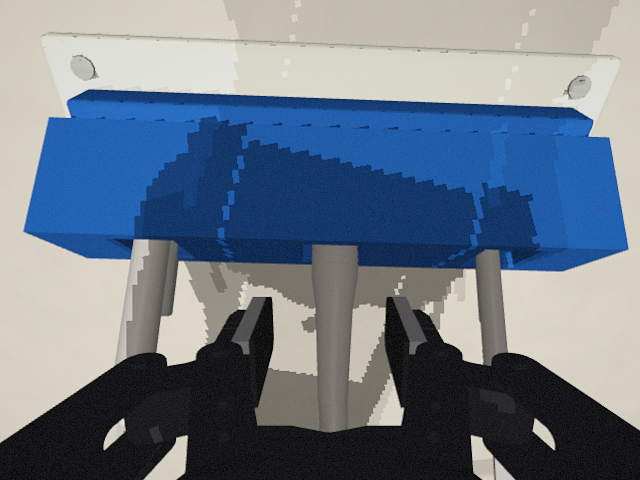

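The handpiece is centred between the pads: it spans about (313..357) and the pads are at 262 and 397. I'll close on it now.

apply_moves(rows=[0, 0, 0, 0, 0, 0, 0, 0, 0, 0, 0, 0, 0, 0, 0, 0, 0, 0, 0, 0, 0, 0, 0, 0, 0, 0, 0, 0, 0, 0, 0, 0, 0, 0, 0, 0, 0, 0, 0, 0, 0, 0, 0, 0, 0, 0, 0, 0], grip=0, grip_force=40)

```text
t: 3.7
tool_pos: [0.5498, -0.1717, 0.1167]
tool_rot: [-3.059, 0.248, 0.538]
contact_force: [0.4, 0.5, 5.3]
opening: 0.015
grip_force: 42.0
```

Run:
```python
from h import *
o=ctrl.get_obs(); print({k:np.round(v,4).tolist() for k,v in o.items()})
W=Rn.from_rotvec(o["tool_rot"]).as_matrix(); print("e in tool/0.6:",W.T@e/.6)
```

```text
{'t': 3.7, 'q': [-0.4017, 0.2927, 1.6961, -0.0839, 1.4911, 1.3517], 'dq': [-0.0001, 0.0017, 0.0008, 0.0005, -0.0012, 0.0002], 'effort': [-0.3005, -40.9432, -28.5904, -0.3192, 0.8454, 0.0206], 'tool_pos': [0.5498, -0.1717, 0.1167], 'tool_rot': [-3.0595, 0.2478, 0.5379], 'contact_force': [0.3753, 0.5418, 5.2961], 'wrist_torque': [0.0806, -0.131, -0.0109], 'grip_force': 42.0141, 'opening': 0.015}
e in tool/0.6: [-1.44266944  0.00295085 -0.83489126]
```

The opening is 15.0 mm, matching the body, at 42 N. Drawing out along the slot axis.

apply_moves(rows=[-0.007, 0, -0.004, 0, 0, 0, -0.019, 0, -0.011, 0, 0, 0, -0.034, 0, -0.02, 0, 0, 0, -0.051, 0, -0.03, 0, 0, 0, -0.069, 0, -0.04, 0, 0, 0, -0.087, 0, -0.05, 0, 0, 0, -0.104, 0, -0.06, 0, 0, 0, -0.121, 0, -0.07, 0, 0, 0, -0.135, 0, -0.078, 0, 0, 0, -0.144, 0, -0.083, 0, 0, 0, -0.144, 0, -0.083, 0, 0, 0, -0.144, 0, -0.083, 0, 0, 0, -0.144, 0, -0.083, 0, 0, 0])

```text
t: 5.0
tool_pos: [0.4861, -0.1611, 0.1921]
tool_rot: [-3.059, 0.248, 0.54]
contact_force: [-0.5, 0.1, -0.6]
opening: 0.0151
grip_force: 41.4
```

Run:
```python
from h import *
o=ctrl.get_obs(); im,d=ctrl.get_image("scene"); P=cloud("scene",d); cv2.imwrite("pics/s2.png",im[120:420,150:550])
im,d=ctrl.get_image("wrist"); cv2.imwrite("pics/w3.png",im)
print(o["tool_pos"],o["opening"],o["grip_force"],o["contact_force"])
# final: level: rotate so e->-x world (dish long axis), n->up
W=Rn.from_rotvec(o["tool_rot"]).as_matrix()
F=np.c_[[-1,0,0],[0,-1,0],[0,0,1.]]@np.c_[e,yb,n].T@W
print("F tool z",F[:,2])
# grasp point at body x=+4,z=8,y=4.5 relative to origin; origin wanted at (0.502,.250,.21)
o3=np.array([.502,.250,.21]); g=o3+np.array([-.004,-.0045,.008]); pos=g-F[:,2]*.054
print("final TCP",pos); plan(pos,F)
```

```text
[ 0.48612479 -0.1610854   0.19207498] 0.015119299754565229 41.42661273479462 [-0.54226543  0.05404064 -0.6160304 ]
F tool z [ 0.49967549 -0.00210713 -0.86632844]
final TCP [0.47101752 0.24561379 0.26478174]
shift [-0.1676, -0.6647, -0.0695] turn [0.0095, 0.5545, -0.1045]
```

View pics/w3.png

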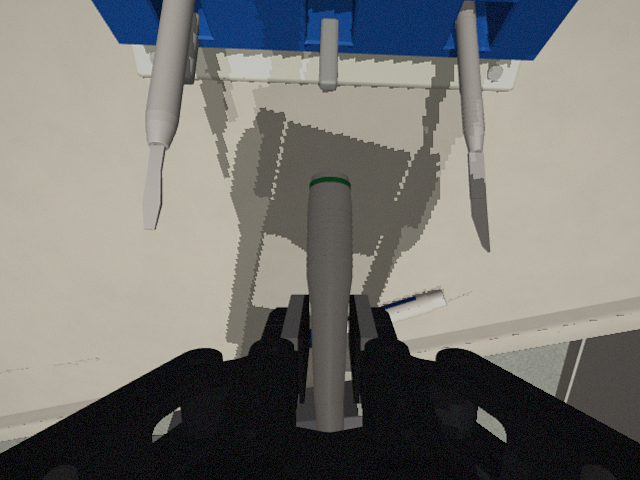

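The handpiece is fully out, with its green-ringed tail at (330,182). The elevator on the left and the scalpel on the right are still in their slots. Next I lift it, then carry and level it.

apply_moves(rows=[-0.006, 0, -0.016, 0, 0, 0, -0.019, 0, -0.053, 0, 0, 0, -0.036, 0, -0.1, 0, 0, 0, -0.05, 0, -0.138, 0, 0, 0, -0.057, 0, -0.157, 0, 0, 0, -0.059, -0.013, -0.155, 0, 0.011, -0.002, -0.065, -0.047, -0.151, 0.001, 0.039, -0.007, -0.073, -0.093, -0.145, 0.001, 0.078, -0.015, -0.081, -0.146, -0.138, 0.002, 0.122, -0.023, -0.09, -0.2, -0.131, 0.003, 0.166, -0.031, -0.1, -0.259, -0.123, 0.004, 0.216, -0.041, -0.11, -0.319, -0.115, 0.005, 0.266, -0.05, -0.12, -0.379, -0.107, 0.005, 0.316, -0.06, -0.13, -0.439, -0.099, 0.006, 0.366, -0.069, -0.14, -0.499, -0.091, 0.007, 0.416, -0.078, -0.149, -0.552, -0.084, 0.008, 0.46, -0.087, -0.157, -0.599, -0.078, 0.009, 0.499, -0.094, -0.162, -0.632, -0.074, 0.009, 0.527, -0.099, -0.166, -0.655, -0.071, 0.009, 0.546, -0.103, -0.168, -0.665, -0.07, 0.01, 0.555, -0.105])

```text
t: 7.1
tool_pos: [0.4691, 0.2469, 0.2627]
tool_rot: [3.034, 0.003, 0.81]
contact_force: [-0.4, 0.4, -1.6]
opening: 0.0153
grip_force: 41.5
```

apply_moves(rows=[0, 0, 0, 0, 0, 0, 0, 0, 0, 0, 0, 0, 0, 0, 0, 0, 0, 0, 0, 0, 0, 0, 0, 0])

```text
t: 7.5
tool_pos: [0.4712, 0.2451, 0.2656]
tool_rot: [3.032, -0.003, 0.815]
contact_force: [-0.4, 0.6, -0.8]
opening: 0.015
grip_force: 41.4
```

Run:
```python
from h import *
o=ctrl.get_obs(); print(o["t"],o["tool_pos"],o["opening"],o["grip_force"],o["dq"].round(3) if hasattr(o["dq"],'round') else o["dq"])
W=Rn.from_rotvec(o["tool_rot"]).as_matrix(); g=np.array(o["tool_pos"])+.054*W[:,2]; print("grasp",g)
out=[]
for n_ in ["top","scene","wrist"]:
    oo=ctrl.get_obs(); im,d=ctrl.get_image(n_); P=cloud(n_,d,oo if n_=="wrist" else None)
    S=cv2.cvtColor(im,cv2.COLOR_BGR2HSV)
    k=(abs(P[...,0]-.5)<.09)&(abs(P[...,1]-.25)<.025)&(P[...,2]>.19)&(P[...,2]<.235)&(S[...,2]>60)
    Q=P[k]; print(n_,k.sum())
    if k.sum()>10:
        print(" min",np.percentile(Q,1,axis=0).round(3),"max",np.percentile(Q,99,axis=0).round(3))
        for t in np.arange(.42,.58,.016):
            q=Q[(Q[:,0]>=t)&(Q[:,0]<t+.016)]
            if len(q)>2: print("  x %.3f n=%d y %.3f z %.3f..%.3f"%(t,len(q),np.median(q[:,1]),q[:,2].min(),q[:,2].max()))
    if n_=="top":
        k=(P[...,2]>.015)&(P[...,2]<.04)&(abs(P[...,0]-.5)<.1)&(abs(P[...,1]-.25)<.06); print("dish",cv2.minAreaRect(P[k][:,:2].astype(np.float32)))
    out.append(im)
cv2.imwrite("pics/fin.png",np.hstack([out[1][150:450,130:530],out[2][::2,::2][:, :][:240].repeat(1,0)[:300] if 0 else cv2.resize(out[2],(400,300))]))
```

```text
7.5 [0.47121547 0.24512206 0.26562346] 0.014972331231304361 41.444883942604065 [ 0.002  0.002 -0.003  0.001 -0.003  0.001]
grasp [0.49827614 0.24501293 0.2188933 ]
top 401
 min [0.498 0.231 0.213] max [0.558 0.266 0.234]
  x 0.484 n=8 y 0.248 z 0.222..0.226
  x 0.500 n=138 y 0.244 z 0.206..0.234
  x 0.516 n=97 y 0.243 z 0.218..0.230
  x 0.532 n=100 y 0.243 z 0.217..0.230
  x 0.548 n=58 y 0.243 z 0.217..0.229
dish ((0.5019422769546509, 0.25025370717048645), (0.16021984815597534, 0.0735759288072586), 0.3751600682735443)
scene 353
 min [0.444 0.233 0.201] max [0.555 0.263 0.228]
  x 0.436 n=45 y 0.258 z 0.215..0.225
  x 0.452 n=36 y 0.249 z 0.217..0.224
  x 0.468 n=59 y 0.248 z 0.215..0.233
  x 0.484 n=43 y 0.258 z 0.199..0.223
  x 0.500 n=11 y 0.258 z 0.199..0.225
  x 0.516 n=50 y 0.251 z 0.213..0.227
  x 0.532 n=75 y 0.250 z 0.214..0.228
  x 0.548 n=34 y 0.249 z 0.213..0.227
wrist 11068
 min [0.472 0.233 0.212] max [0.557 0.259 0.233]
  x 0.468 n=1344 y 0.246 z 0.218..0.231
  x 0.484 n=1731 y 0.246 z 0.198..0.232
  x 0.500 n=3000 y 0.246 z 0.199..0.235
  x 0.516 n=2114 y 0.246 z 0.217..0.228
  x 0.532 n=1912 y 0.246 z 0.218..0.228
  x 0.548 n=967 y 0.246 z 0.218..0.227
```

View pics/fin.png

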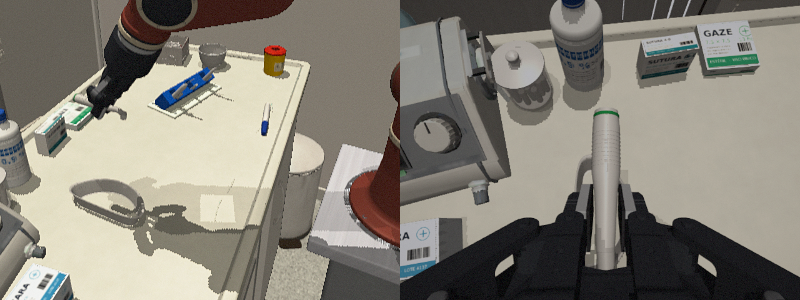

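The handpiece is level, with its top at z ≈ 0.227 along its whole length. It spans x 0.444–0.558 at y ≈ 0.25, over a dish centre of (0.502, 0.250), and the dish has not moved. In the picture the head is near (118,112), with the dish below it at (108,203). I'm handing it in.

```bash
python3 -c "
from station import ctrl
print(ctrl.finish_job())"
```

```text
the job is handed in; nothing more can be done
None
```

I handed the job in at about 7.7 s of robot time: the contra-angle handpiece is held level about 21 cm above the trolley top, centred lengthwise over the kidney dish. The last images showed the dish, the other instruments and the pot in place; the judging result was not returned.

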